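# Clamp a module in the test fixture and back the thumbscrew off a quarter turn

## Task

Put the light-grey module right down into the pocket of the test fixture and swing the fixture's red-tipped lever shut over it, against its stop. Then turn the black thumbscrew on the lever clockwise until it seats, back it off a quarter turn, and finish still gripping the thumbscrew there with the lever shut. Do not disturb the bottle, tins, tape or cutters on the bench.

Things in the scene. Friction and masses are not known exactly. Their poses are not given: they have to be found in the camera images.
- module_mid (a point): centre of the loose light-grey plastic module, a block 47 (x) x 74 (y) x 27 mm (z) that lies flat on the bench, about 0.16 kg; the point lies half-way up (13.5 mm over its underside); its z is up, its y runs along its long side. Grip it across the 47 mm width. Its dark patch lies on one end face; it may go into the pocket either way round.
- fixture: test fixture fixed to the bench: an aluminium plate 114 (x) x 176 (y) x 18 mm (z). Origin on the bench under the centre of its pocket; z up; y along the pocket's long side, towards the lever's pivot. The plate reaches 69 mm to -y and 107 mm to +y of the origin. A dark stop post 9 x 14 mm, 54 mm high over the bench, stands at x = -14.5, y = -58 mm. Its place and yaw vary.
- pocket (a point): centre of the floor of the fixture's pocket, 8 mm over the bench; same axes as the fixture. The pocket is 51 (x) x 78 mm (y) and 10 mm deep, its rim 18 mm over the bench, edges slightly chamfered: the module fits with 2 mm play each side, and its top then stands 35 mm over the bench.
- lever_pivot (a point): point on the lever's upright pivot axis, 47 mm over the bench, 78 mm to +y of the pocket's centre. The pivot post is 26 mm thick; its cap reaches 58 mm over the bench.
- lever_end (a point): point in the red end of the lever, on its centre line, 120 mm from the pivot axis and half-way up its thickness. The lever is a level bar 18 mm wide, its underside 42 mm and its top 52 mm over the bench, 138 mm long from the pivot axis, the last 38 mm red. When shut it lies over the pocket and clears the seated module by 5 mm (the thumbscrew's foot clears it by 3 mm).
- lever (a joint): angle of the lever (rad): 0 = shut against its stop, pointing from the pivot to the fixture's -y, over the pocket; grows anticlockwise from above as it opens (at 1.57 it points to the fixture's +x). It starts open at 1.6 to 2.0. It stays where it is left; about 0.25 N m of friction, so roughly 2 N moves it at the red end.
- thumb_bar: black grip bar of the thumbscrew, 34 (x) x 10 (y) x 24 mm (z); the origin is its centre, 69 mm over the bench (bar from 57 to 81 mm), z up, x along the bar; a white dot marks its +x end. It stands on a brass collar 28 mm across on the lever, 78 mm from the pivot axis: straight over the pocket's centre when the lever is shut. Its height stays the same as it turns. Grip it across its 10 mm thickness from above.
- screw (a joint): turn of the thumbscrew in the lever (rad): 0 = seated against its hard stop, where the bar lies square across the lever; grows anticlockwise from above as it is backed off (a quarter turn = 1.57, bar along the lever). It starts 0.5 to 1.2 off its seat, about 0.04 N m of friction.
- brown_bottle: small brown glass bottle, 31 mm across, 46 mm high, bystander; origin under its centre
- tin: flat round tin, 31 mm across, 10 mm high, bystander; origin under its centre
- cutters: red-handled side cutters, 122 mm long, 11 mm high, bystander; origin under the centre
- tape: roll of tan tape, 80 mm across, 19 mm high, bystander; origin under its centre

How it is judged:
On the way, in this order (a step that is already met when the one before it is completed fails the run):
1. the module lies fully down in the pocket (horizontal distance between module_mid and pocket below 0.005 m and height (world z) of module_mid between 0.0185 and 0.0245 m and angle between module_mid's own z axis and vertical below 0.07 rad and angle between the y axis of module_mid and the y axis of fixture, either way round below 0.12 rad), for 0.2 s.
2. the lever is shut over the module (all of step 1 and value of joint lever below 0.05 rad), for 0.2 s.
3. the thumbscrew is turned clockwise until it seats (value of joint screw below 0.06 rad and value of joint lever below 0.08 rad), for 0.1 s.
At the end, for the whole second after the job is handed in: The module lies flat on the pocket floor (within 5 mm of centre, 3 mm in height), the lever is shut (within 0.08 rad), the thumbscrew stands a quarter turn (1.57 +- 0.26 rad) off its seat, still, and the fingers still grip its bar (over 2 N) (all of step 1 and value of joint lever below 0.08 rad and value of joint screw between 1.311 and 1.831 rad and contact force between the fingers and thumb_bar above 2 N and distance between the grasp point and thumb_bar below 0.035 m and not (velocity of joint screw above 0.1 rad/s) and not (velocity of joint screw below -0.1 rad/s)); the arm keeps its last pose, push and grip.
It fails at once if the brown bottle is disturbed (distance of brown_bottle from where it was at the start of the episode above 0.03 m).
It fails at once if the flat tin is disturbed (distance of tin from where it was at the start of the episode above 0.03 m).
It fails at once if the side cutters is disturbed (distance of cutters from where it was at the start of the episode above 0.03 m).
It fails at once if the roll of tape is disturbed (distance of tape from where it was at the start of the episode above 0.03 m).
It also fails if it takes over 72 s, if anything falls off the work surface, if the arm or the gripper's body presses on something with over 40 N, if the wrist force passes 120 N, or if a joint passes its speed limit or range.

## Robot

A 6-joint arm with a two-finger parallel gripper is mounted at the origin on a cart in front of the work surface, level with it; the furniture and walls round the work are solid. World frame = base frame: x ahead of the robot, y to its left, z up, the work surface at z = 0. Lengths are in m, angles in rad, forces in N, time in s.
With the tool pointing down it reaches from about 0.3 to 0.95 m from the base axis. Payload 3.1 kg.
Tool frame: the origin (TCP) lies between the finger pads; the fingertips stand 19 mm ahead of it and the grasp point (between the pads) is the TCP; z points along the fingers, y is the line along which they close (so a half turn about z gives the same grasp; the last joint's range is limited). The gripper opens to 85 mm and grips with 20 to 120 N. Pads are 22 mm wide; open, the fingers measure 114 mm over their backs; the gripper's body (76 mm by 85 mm) begins 54 mm behind the grasp point. The pads swing forward as they close: fully open they stand 13 mm farther back than shut.
Start: joints at [1.26, 0.308, 1.634, -0, 1.2, -0.07], TCP at [0.149, 0.607, 0.25] pointing down, gripper open.
Joint ranges: [-3.06, 3.06], [-0.79, 1.96], [0.05, 2.63], [-1.19, 4.34], [0.05, 2.64], [-2.94, 2.94]. Speed limits (rad/s): [2.79, 2.79, 3.14, 3.14, 3.14, 3.14].

## Interface

Orientations are given as a unit quaternion [w, x, y, z].
In Python, from rig import bot gives the robot as it stands. Calls block until the motion is done:
- bot.move_ptp(position, orientation): joint-space move of the TCP to a pose.
- bot.move_l(position, attitude=None, velocity=0.15): straight line of the TCP; attitude=None keeps the orientation; velocity is the mean speed in m/s.
- bot.movej(angles): joint-space move.
- bot.gripper_open() and bot.clamp(strength=None): open the fingers fully, or close them until they stop; strength is the grip in N (None keeps the last).
- bot.pause(seconds).
- bot.solve_ik(position, orientation): joint angles nearest the present ones, or None.
- bot.get_image(name): name is "scene" or "side" or "wrist"; returns a dict with "color" (384x512x3 uint8, red, green, blue), "fx", "fy", "cx", "cy" (pixels), "cam_to_world" (4x4, takes a point from camera to world coordinates); the wrist camera has in their place "T_tool_cam" (4x4, takes a point from camera to tool coordinates, whose origin is the TCP and whose axes are the flange's). Camera axes: x right, y down, z forward; pixel columns grow to the right and rows downward; lengths in m; the calibration is good to about 2 mm. A picture is of the moment at which its call begins: read the wrist's pose just before it. There is no depth.
A pose or a line that the arm cannot do raises bot.MotionError and nothing moves.
- bot.job_done(): hands the job in; it is judged then, once.
Readings, each from a call of its own:
- bot.read_clock(): time.
- bot.read_qpos(): joint angles.
- bot.read_joint_vel(): joint speeds.
- bot.read_joint_torque(): joint torques, N m.
- bot.read_tool_pos(): TCP position.
- bot.read_eef_rot(): TCP orientation.
- bot.read_ft_force(): force on the tool from outside, world axes, zero at the start.
- bot.read_wrist_torque(): the same for the moment, N m.
- bot.read_opening(): finger opening in m.
- bot.read_grasp_force(): force on a finger pad.
Only numpy, scipy, OpenCV 4.12 (cv2) and the standard library are available. Lean on these libraries where they do the work, as an engineer would, in place of code of your own. Each camera call takes 0.05 s, during which the arm holds its last target. There are 200 camera calls.

## Working session

There is one attempt and no reset: what is moved stays moved. The work goes in short steps, each a Python script; the robot and the scene stay as the last script left them, time stands still between calls to the robot, and variables do not carry over. Pictures are saved under pics/ and viewed, at most 10 in all, crops included, and the job is handed in when it is done.

```bash
mkdir -p pics; ls
python3 - <<'E'
from rig import bot
import cv2,numpy as np
np.set_printoptions(precision=4,suppress=True)
ims=[]
for n in("scene","side","wrist"):
    d=bot.get_image(n); print(n,d["fx"],d["fy"],d["cx"],d["cy"]); print(d.get("cam_to_world",d.get("T_tool_cam")))
    cv2.imwrite(f"pics/{n}0.png",d["color"][:,:,::-1])
    np.savez(f"pics/{n}0.npz",**d)
print(bot.read_tool_pos(),bot.read_eef_rot(),bot.read_clock(),bot.read_opening())
E
```

```text
pics
scene 383.7113639078972 383.7113639078972 257.42802190832913 191.19964541130508
[[-0.649  -0.3062  0.6964 -0.1823]
 [-0.7606  0.2814 -0.5851  0.5505]
 [-0.0168 -0.9094 -0.4155  0.4956]
 [ 0.      0.      0.      1.    ]]
side 395.4787498899955 395.4787498899955 254.4541360128362 195.35588323942991
[[ 0.8172 -0.3549  0.4542  0.0661]
 [-0.5761 -0.4764  0.6642 -0.7383]
 [-0.0193 -0.8044 -0.5938  0.7027]
 [ 0.      0.      0.      1.    ]]
wrist 283.7786730327914 283.7786730327914 251.91976761840647 191.53715414335247
[[-0.0005 -0.9628 -0.2702  0.0677]
 [ 1.     -0.0006  0.0003  0.0011]
 [-0.0005 -0.2702  0.9628 -0.1234]
 [ 0.      0.      0.      1.    ]]
[0.1489 0.6064 0.2493] [-0.0002  0.1201  0.9928 -0.0009] 0.15 0.08506555287413847
```

Run:
```python
import cv2,numpy as np
a=cv2.imread("pics/scene0.png");b=cv2.imread("pics/side0.png")
cv2.imwrite("pics/s1.png",cv2.resize(a,(800,600),interpolation=cv2.INTER_CUBIC))
cv2.imwrite("pics/s2.png",cv2.resize(b,(800,600),interpolation=cv2.INTER_CUBIC))
```

```text
(no output)
```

View pics/s1.png

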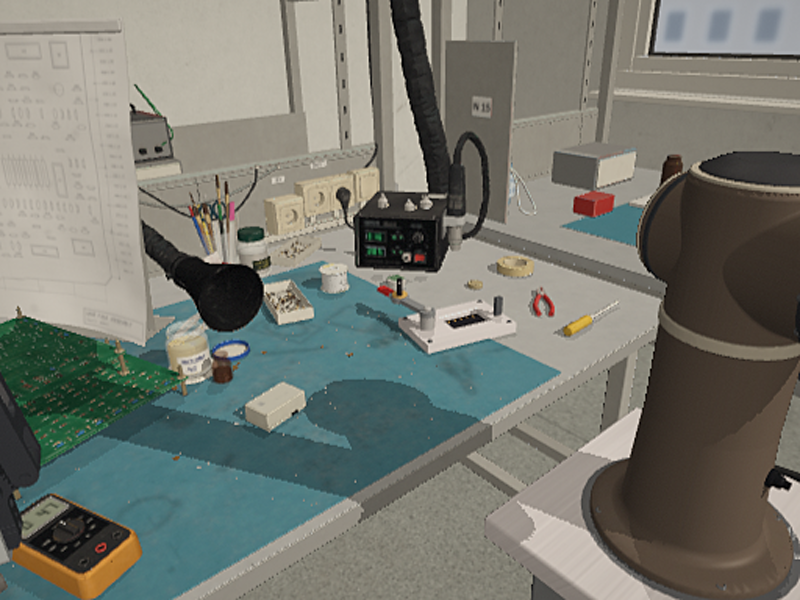

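View pics/s2.png

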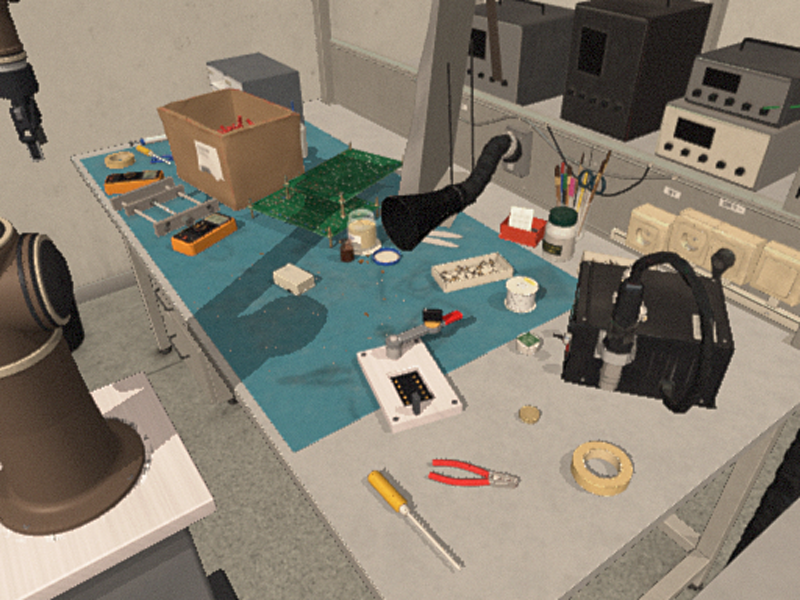

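The scene view shows the module at about (275,405) and the fixture at (460,325), with the lever pointing away to its red end at (387,290). The bottle is at (222,370), and a fume nozzle hangs at (225,295). In the side view the module is at (293,278), the plate corners are at (361,353), (424,340), (463,403) and (390,425), and the red tip is at (455,317).

```bash
cat > h.py <<'E'
import numpy as np,cv2
from scipy.spatial.transform import Rotation as R
np.set_printoptions(precision=4,suppress=True)
def ray(d,uv,T=None):
    T=d["cam_to_world"] if T is None else T
    v=np.array([(uv[0]-d["cx"])/d["fx"],(uv[1]-d["cy"])/d["fy"],1.])
    return T[:3,3],T[:3,:3]@v
def onz(d,uv,z,T=None):
    o,v=ray(d,uv,T); return o+v*(z-o[2])/v[2]
def tri(d1,a,d2,b):
    o1,v1=ray(d1,a);o2,v2=ray(d2,b)
    s=np.linalg.lstsq(np.c_[v1,-v2],o2-o1,rcond=None)[0]
    p,q=o1+v1*s[0],o2+v2*s[1]; return (p+q)/2,np.linalg.norm(p-q)
def down(yaw):  # tool z down, tool y along world angle yaw
    y=np.array([np.cos(yaw),np.sin(yaw),0]);z=np.array([0,0,-1.]);x=np.cross(y,z)
    q=R.from_matrix(np.c_[x,y,z]).as_quat(); return q[[3,0,1,2]]
def toolT(p,q):
    T=np.eye(4);T[:3,:3]=R.from_quat(np.array(q)[[1,2,3,0]]).as_matrix();T[:3,3]=p;return T
def wrist(bot):
    p,q=bot.read_tool_pos(),bot.read_eef_rot()
    d=bot.get_image("wrist"); d["cam_to_world"]=toolT(p,q)@d["T_tool_cam"]; return d
E
python3 - <<'E'
from h import *
S=dict(np.load("pics/scene0.npz"));D=dict(np.load("pics/side0.npz"))
k=.64
for n,uv,z in [("c1",(361,353),.018),("c2",(424,340),.018),("c3",(463,401),.018),("c4",(390,424),.018),("post",(416,397),.054),("tip",(455,317),.047),("mod",(293,274),.027),("bottle",(347,262),0),("tin",(529,418),0),("cutters",(474,475),0),("tape",(603,470),0),("pivot",(400,338),.058),("reel",(521,308),0),("jar",(362,252),0),("blue lid",(386,256),0),("tray",(472,285),0)]:
    print(n,onz(D,np.array(uv)*k,z))
for n,a,b in [("nozzle mouth ctr",(222,312),(405,225)),("nozzle neck",(160,255),(450,205)),("mod",(275,403),(293,276)),("pivot",(427,310),(396,338)),("tip",(385,290),(455,317)),("bar",(399,287),(433,315))]:
    print(n,*tri(S,np.array(a)*k,D,np.array(b)*k))
for n,uv in [("mod tl",(247,402)),("top",(280,382)),("right",(306,392)),("bot",(272,416))]: print(n,onz(S,np.array(uv)*k,.027))
E
```

```text
c1 [ 0.4618 -0.0466  0.018 ]
c2 [ 0.5681 -0.0826  0.018 ]
c3 [ 0.5277 -0.2352  0.018 ]
c4 [ 0.4102 -0.2078  0.018 ]
post [ 0.4531 -0.2146  0.054 ]
tip [ 0.6279 -0.0926  0.047 ]
mod [0.4763 0.2274 0.027 ]
bottle [0.6065 0.2382 0.    ]
tin [ 0.5976 -0.3092  0.    ]
cutters [ 0.4597 -0.341  -0.    ]
tape [ 0.6105 -0.4402  0.    ]
pivot [ 0.5103 -0.0934  0.058 ]
reel [ 0.7858 -0.099   0.    ]
jar [0.6538 0.2532 0.    ]
blue lid [0.6863 0.2082 0.    ]
tray [0.762  0.0145 0.    ]
nozzle mouth ctr [0.7251 0.1941 0.0613] 0.013566686909810879
nozzle neck [0.8731 0.2173 0.0949] 0.0634803398325991
mod [0.4779 0.2347 0.0157] 0.0035692812178958373
pivot [ 0.5082 -0.0826  0.0483] 0.006042382605279134
tip [ 0.6302 -0.0895  0.0429] 0.0018860041914954212
bar [ 0.5842 -0.0854  0.0653] 0.0026744323018353697
mod tl [0.4875 0.2702 0.027 ]
top [0.5019 0.2103 0.027 ]
right [0.4542 0.1961 0.027 ]
bot [0.4354 0.2606 0.027 ]
```

Run:
```python
from rig import bot
from h import *
for n,p,yaw in [("m",(.475,.233,.22),16),("f",(.495,-.125,.25),-17)]:
    bot.move_ptp(np.array(p),down(np.radians(yaw)))
    d=wrist(bot); np.savez(f"pics/{n}1.npz",**d)
    cv2.imwrite(f"pics/{n}1.png",cv2.resize(d["color"][:,:,::-1],(800,600),interpolation=cv2.INTER_CUBIC))
    print(bot.read_tool_pos(),bot.read_qpos(),bot.read_clock())
```

```text
[0.4748 0.234  0.2202] [0.3754 0.1565 1.8862 0.0003 1.0985 0.0944] 2.0083
[ 0.4952 -0.1238  0.2498] [-0.3307  0.0871  1.9     0.0005  1.1549 -0.0359] 3.4083
```

View pics/m1.png

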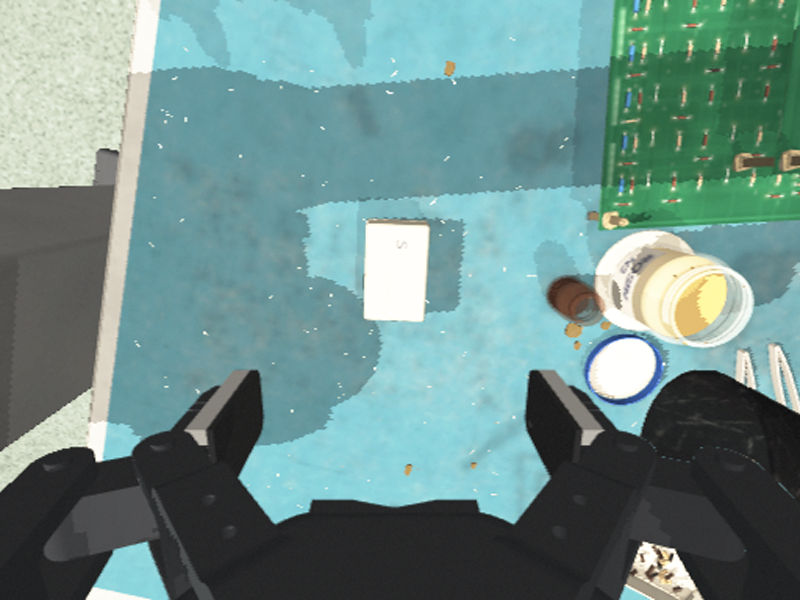

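View pics/f1.png

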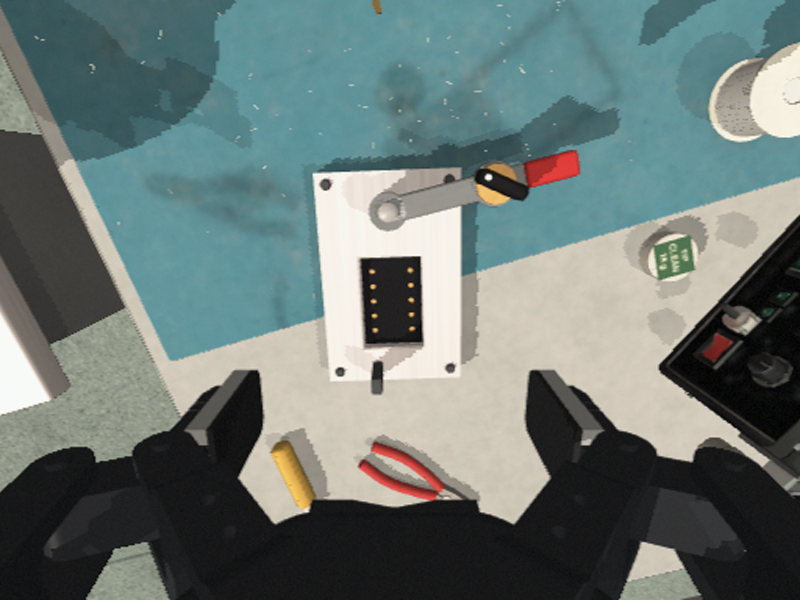

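m1 shows the module top corners at (366,222), (429,222), (424,321) and (364,318), with clear space around it. f1 shows the plate corners at (314,173), (462,167), (462,378) and (331,381), the pivot cap at (388,210), the red end at (553,170), and the bar from (480,175) to (523,193) with its white dot at the left end.

Run:
```python
from h import *
from scipy.optimize import least_squares
M=dict(np.load("pics/m1.npz"));F=dict(np.load("pics/f1.npz"));k=.64
def fit(name,d,px,z,loc):
    P=np.array([onz(d,np.array(u)*k,z)[:2] for u in px]);loc=np.array(loc)
    f=lambda a:(a[:2]+loc@R.from_euler('z',a[2]).as_matrix()[:2,:2].T-P).ravel()
    best=min((least_squares(f,[*P.mean(0),t]) for t in np.arange(0,6.3,1)),key=lambda r:r.cost)
    print(name,best.x[:2],np.degrees(best.x[2])%360,"res mm",1e3*best.fun)
    return best.x
# order: image x is tool y; 
fit("module",M,[(366,222),(429,222),(424,321),(364,318)],.027,[(-.0235,.037),(.0235,.037),(.0235,-.037),(-.0235,-.037)])
a=fit("plate",F,[(314,173),(462,167),(462,378),(331,381)],.018,[(-.057,.107),(.057,.107),(.057,-.069),(-.057,-.069)])
b=fit("pocket",F,[(361,258),(421,256),(423,346),(364,348)],.018,[(-.0255,.039),(.0255,.039),(.0255,-.039),(-.0255,-.039)])
piv=onz(F,np.array((388,210))*k,.058);tip=onz(F,np.array((553,170))*k,.052);print("piv",piv,"redc",tip)
y=np.array([-np.sin(a[2]),np.cos(a[2])]);print("pivot pred",a[:2]+.078*y, "lever ang",np.degrees(np.arctan2(*(tip-piv)[[1,0]])))
d,e=[onz(F,np.array(u)*k,.081) for u in((480,178),(523,193))];print("bar",(d+e)/2,np.degrees(np.arctan2(*(d-e)[[1,0]])))
```

```text
module [0.4773 0.2355] 14.238069210273661 res mm [-1.6248  1.0597  1.127   0.3073  1.0444  0.0062 -0.5466 -1.3732]
plate [ 0.4855 -0.1564] 345.16248347213343 res mm [ 0.1264 -0.1628  0.1017 -0.3754 -0.3646  1.0173  0.1366 -0.479 ]
pocket [ 0.4848 -0.1557] 344.6808678701068 res mm [-1.2163  0.3919  0.9687 -0.4724  0.2333 -0.2018  0.0143  0.2824]
piv [ 0.5054 -0.0789  0.058 ] redc [ 0.623  -0.0866  0.052 ]
pivot pred [ 0.5055 -0.081 ] lever ang -3.7637918180236754
bar [ 0.5801 -0.0838  0.081 ] 144.74221042987517
```

Run:
```python
from rig import bot
from h import *
q=down(np.radians(14.2))
bot.move_ptp(np.array((.4773,.2355,.12)),q)
bot.move_l(np.array((.4773,.2355,.032)),velocity=.1)
bot.clamp(40); print(bot.read_opening(),bot.read_grasp_force(),bot.read_tool_pos())
bot.move_l(np.array((.4773,.2355,.15)))
qf=down(np.radians(-15))
bot.move_ptp(np.array((.485,-.156,.12)),qf)
bot.pause(.2)
d=wrist(bot); np.savez("pics/g1.npz",**d)
c=d["color"][100:384,130:400,::-1]; cv2.imwrite("pics/g1.png",cv2.resize(c,None,fx=2.1,fy=2.1,interpolation=cv2.INTER_CUBIC))
print(bot.read_opening(),bot.read_grasp_force(),bot.read_tool_pos(),bot.read_clock())
```

```text
0.04635655999105533 42.688438296318054 [0.4779 0.2358 0.0328]
0.04648527604955302 42.10431218147278 [ 0.4853 -0.1552  0.1201] 8.95
```

View pics/g1.png

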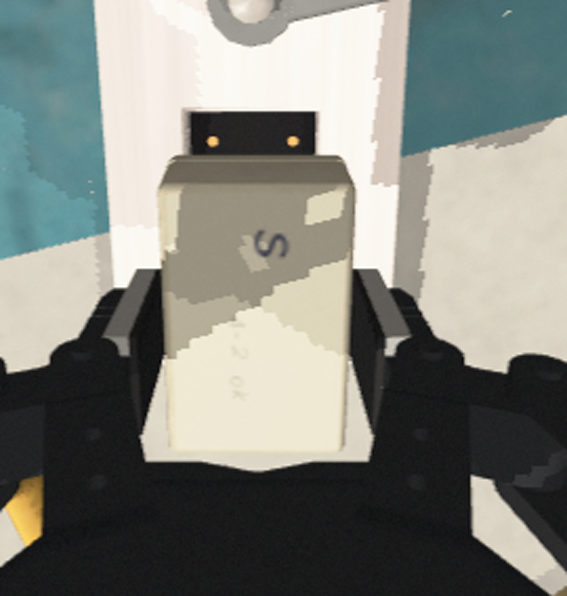

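g1 shows the module held square. Its top far edge is at crop row 183 (columns 160–355), its near edge is at row 451 (columns 168–347), and the pocket's far edge is at row 111 (columns 186–316).

Run:
```python
from h import *
G=dict(np.load("pics/g1.npz"))
px=lambda u:np.array((130+u[0]/2.1,100+u[1]/2.1))
Rf=R.from_euler('z',-15,degrees=True).as_matrix()[:2,:2]
loc=lambda p:Rf.T@(p[:2]-np.array([.485,-.156]))*1e3
for u in [(160,183),(355,183),(168,451),(347,451)]: print("mod",loc(onz(G,px(u),.1143)))
for u in [(186,111),(316,111)]: print("pocket far edge(exp ±25.5,39)",loc(onz(G,px(u),.018)))
print("tcp",loc(np.array([.4853,-.1552])))
```

```text
mod [-20.6422  36.6076]
mod [23.0934 36.6746]
mod [-21.588  -34.5025]
mod [ 24.3324 -34.4194]
pocket far edge(exp ±25.5,39) [-25.6709  39.3556]
pocket far edge(exp ±25.5,39) [23.5494 39.4279]
tcp [0.0827 0.8504]
```

Run:
```python
from rig import bot
from h import *
t=R.from_euler('z',-15,degrees=True).as_matrix()[:2,:2]@np.array([-.0012,-.0003])+[.485,-.156]
bot.move_l(np.array([*t,.058]),velocity=.08); bot.pause(.3)
d=wrist(bot); np.savez("pics/g2.npz",**d)
c=d["color"][100:250,160:360,::-1]; cv2.imwrite("pics/g2.png",cv2.resize(c,None,fx=4,fy=4,interpolation=cv2.INTER_CUBIC))
print(t,bot.read_tool_pos(),bot.read_ft_force(),bot.read_clock())
```

```text
[ 0.4838 -0.156 ] [ 0.4841 -0.1561  0.0584] [ 0.1078  0.4929 -0.7825] 10.225
```

View pics/g2.png

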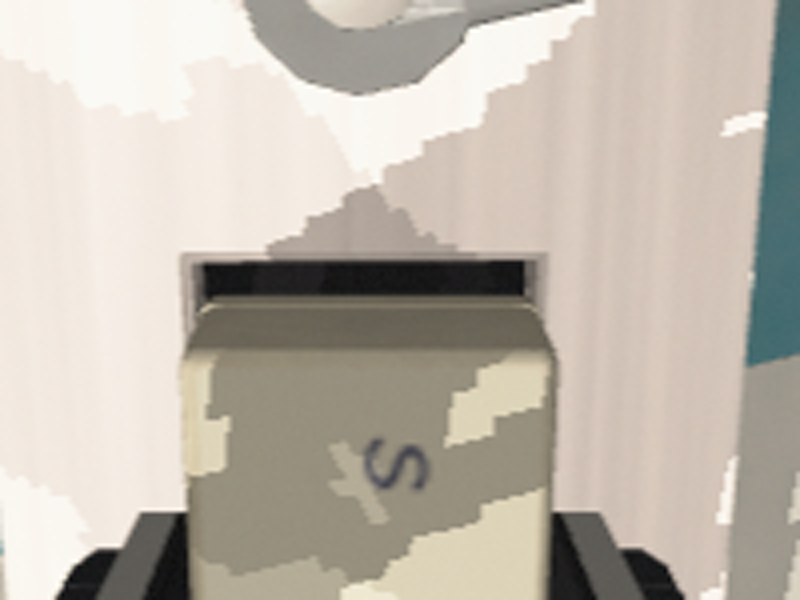

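g2 shows the pocket's far edge at crop row 257, columns 181–549 (centre 365). The module's lower far edge is at row 300, columns 205–535 (centre 370). It is within about 1 mm in x.

Run:
```python
from rig import bot
from h import *
G=dict(np.load("pics/g2.npz"))
Rf=R.from_euler('z',-15,degrees=True).as_matrix()[:2,:2]
px=lambda u:np.array((160+u[0]/4,100+u[1]/4))
loc=lambda p:Rf.T@(p[:2]-np.array([.485,-.156]))*1e3
print("modbot",[loc(onz(G,px(u),.0256)) for u in((205,300),(535,300))],"modtop",[loc(onz(G,px(u),.0526)) for u in((186,350),(553,350))])
print("pocket",[loc(onz(G,px(u),.018)) for u in((190,260),(540,260))],"tcp",loc(bot.read_tool_pos()))
```

```text
modbot [array([-22.8434,  35.2095]), array([23.5999, 35.1872])] modtop [array([-21.3703,  35.1041]), array([21.8855, 35.0828])]
pocket [array([-25.9127,  39.5198]), array([25.2416, 39.4959])] tcp [-0.8759 -0.3279]
```

Run:
```python
from rig import bot
from h import *
Rf=R.from_euler('z',-15,degrees=True).as_matrix()[:2,:2]
t=Rf@np.array([-.0017,.0008])+[.485,-.156]
bot.move_l(np.array([*t,.052]),velocity=.05)
for z in (.049,.047,.045,.043,.0415,.0405):
    bot.move_l(np.array([*t,z]),velocity=.03)
    f=bot.read_ft_force(); print(z,bot.read_tool_pos(),f,bot.read_wrist_torque())
    if f[2]>15: break
print(bot.read_clock())
```

```text
0.049 [ 0.4833 -0.1547  0.0487] [-0.1289  0.1943 -1.4444] [-0.0148 -0.0854  0.0214]
0.047 [ 0.4835 -0.1548  0.0469] [ 0.0175 -0.6116 -0.2137] [ 0.0061 -0.0189 -0.0185]
0.045 [ 0.4834 -0.1547  0.0449] [ 0.1765  0.2504 -1.1739] [ 0.0619  0.0116 -0.0364]
0.043 [ 0.4834 -0.1547  0.0428] [-1.0892  0.5863 -0.6041] [-0.0312  0.0274 -0.0064]
0.0415 [ 0.4835 -0.1547  0.0414] [ 0.7031  0.0006 -1.5093] [ 0.0022  0.0341 -0.0117]
0.0405 [ 0.4838 -0.1549  0.0408] [-1.2258  0.3219  2.8067] [0.035  0.035  0.0322]
12.0
```

The module went down without resistance, with its underside at 8 mm. Next I release it and push the lever shut with closed fingers.

```bash
cat >> h.py <<'E'
PIV=np.array([.485,-.156])+R.from_euler('z',-15,degrees=True).as_matrix()[:2,:2]@np.array([-.0005,.078])
def lev(phi,z,off=.021,r=.118):
    t=np.radians(phi-105);u=np.array([np.cos(t),np.sin(t)]);n=np.array([-u[1],u[0]])
    return np.array([*(PIV+r*u+off*n),z]),down(t)
E
python3 - <<'E'
from rig import bot
from h import *
bot.gripper_open()
p=bot.read_tool_pos(); bot.move_l(np.array([p[0],p[1],.16]))
bot.clamp(20)
bot.move_ptp(*lev(109,.14)); bot.move_l(lev(109,.061)[0],velocity=.15)
for phi in [*range(103,3,-8),4,2,1,0,-1,-2,-3,-4]:
    p,q=lev(phi,.061); bot.move_l(p,q,velocity=.08)
    f=bot.read_ft_force(); t=np.radians(phi-105); ft=f[:2]@[-np.sin(t),np.cos(t)]
    print(phi,round(ft,1),f)
    if ft>12: break
print(bot.read_tool_pos(),bot.read_clock())
d=wrist(bot); np.savez("pics/l1.npz",**d); s=bot.get_image("side")
cv2.imwrite("pics/l1.png",np.hstack([cv2.resize(d["color"][60:300,100:400,::-1],(500,400)),cv2.resize(s["color"][190:290,210:310,::-1],(300,300))[:, :].repeat(1,0) if 0 else cv2.resize(s["color"][180:300,215:305,::-1],(300,400))]))
E
```

```text
103 -0.1 [ 0.4697 -0.1599  0.6723]
95 -0.4 [-0.5044 -0.3257  0.4362]
87 -0.4 [ 0.2871 -0.5084  0.1447]
79 -0.7 [-1.4022 -0.0833 -0.0467]
71 -0.1 [-0.2839  0.0866  0.4666]
63 0.3 [ 0.0586  0.3759 -0.2014]
55 0.1 [ 0.4614 -0.4611 -0.2372]
47 -1.2 [-1.2496 -0.3307 -0.1546]
39 0.6 [ 0.3847  0.572  -0.3295]
31 -0.3 [-0.2926 -0.1578 -0.4785]
23 0.5 [ 0.5323 -0.0836 -0.2707]
15 0.7 [ 0.7011  0.3934 -0.349 ]
7 0.3 [0.3703 0.2532 0.6704]
4 0.3 [ 0.2386 -0.5604  0.0049]
2 1.4 [ 1.1248 -1.2668  0.7858]
1 2.3 [ 2.0368 -1.4432  0.656 ]
0 1.3 [ 1.241  -0.2906  0.4446]
-1 2.6 [ 2.1881 -1.6784  0.6499]
-2 7.0 [ 6.805  -1.5283 -3.5891]
-3 10.0 [10.0769 -1.2212 -6.4497]
-4 14.1 [14.0338 -2.6068 -9.0954]
[ 0.4919 -0.2005  0.062 ] 22.2
```

View pics/l1.png

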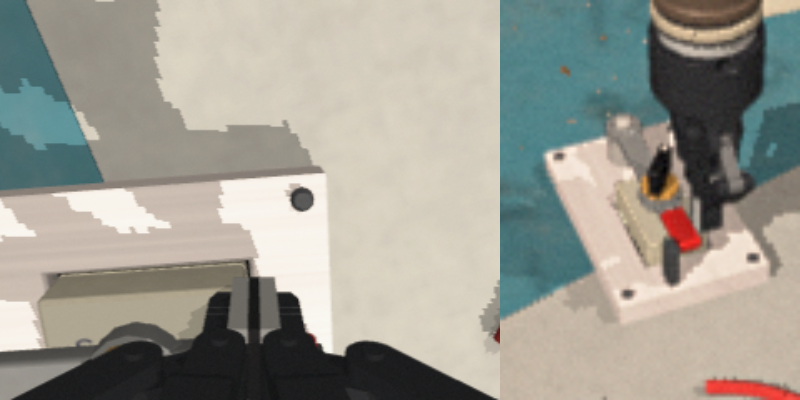

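l1 shows the lever over the module, its red end by the stop post and the fingers still pressing it. I back off and check the lever and bar angles from above.

Run:
```python
from rig import bot
from h import *
bot.move_l(lev(12,.061)[0],velocity=.1)
p=bot.read_tool_pos(); bot.move_l(np.array([p[0],p[1],.16]))
bot.gripper_open()
bot.move_ptp(np.array([.485,-.156,.2]),down(np.radians(-46.5))); bot.pause(.1)
d=wrist(bot); np.savez("pics/t1.npz",**d)
c=d["color"][50:300,120:400,::-1]
cv2.imwrite("pics/t1.png",cv2.resize(c,None,fx=2.4,fy=2.4,interpolation=cv2.INTER_CUBIC)); print(bot.read_clock(),bot.read_qpos())
```

```text
25.5083 [-0.3969  0.1437  1.9469 -0.      1.0514  0.4154]
```

View pics/t1.png

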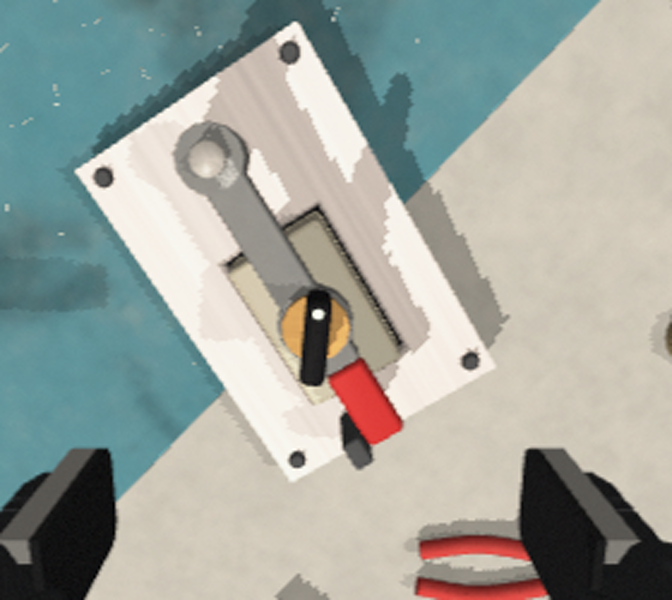

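t1 shows the lever lying alongside the stop post, with the cap at (207,158) and the red end's centre at (367,402). The bar's top face runs from (318,293) at the dot end to (312,384). The module is seated in the pocket.

Run:
```python
from rig import bot
from h import *
G=dict(np.load("pics/t1.npz"));px=lambda u:np.array((120+u[0]/2.4,50+u[1]/2.4))
ang=lambda v:np.degrees(np.arctan2(v[1],v[0]))
piv=onz(G,px((207,158)),.058);red=onz(G,px((367,402)),.052);print(piv,red,"lever",ang(red-piv))
a,b=onz(G,px((318,293)),.081),onz(G,px((312,384)),.081);print("bar",(a+b)/2,ang(a-b),np.linalg.norm(a-b),"collar",onz(G,px((316,327)),.057), "pred",lev(0,0,0,.078)[0])
P=np.array([onz(G,px(u),.018)[:2] for u in((300,23),(76,172),(292,482),(495,365))]);print(P.mean(0),ang(P[0]-P[3]),ang(P[1]-P[2]))
```

```text
[ 0.5049 -0.0804  0.058 ] [ 0.4752 -0.1948  0.052 ] lever -104.56110395266013
bar [ 0.4861 -0.1543  0.081 ] 39.75487077851117 0.034980934925154535 collar [ 0.4852 -0.1556  0.057 ] pred [ 0.4845 -0.1559  0.    ]
[ 0.4895 -0.1381] 74.97573016334393 75.29404874994668
```

Run:
```python
from rig import bot
from h import *
c=np.array([.4852,-.1555,.080]);y0=-48.5
bot.move_ptp(np.array([*c[:2],.13]),down(np.radians(y0)))
bot.move_l(c,velocity=.08)
bot.clamp(30); print("grip",bot.read_opening(),bot.read_grasp_force(),bot.read_tool_pos(),bot.read_ft_force(),bot.read_wrist_torque())
q0=np.array(bot.read_qpos())
for a in [15,30,40,46,50,53,55,57,59,61,63,65]:
    q=q0.copy();q[5]+=np.radians(a); bot.movej(q)
    m=bot.read_wrist_torque(); print(a,"yaw",y0-a,m,bot.read_ft_force(),np.degrees(bot.read_qpos()[5]-q0[5]),bot.read_grasp_force())
    if abs(m[2])>.35: break
bot.pause(.2); print(bot.read_wrist_torque(),bot.read_opening(),bot.read_clock())
```

```text
grip 0.009379255952521986 34.97936010360718 [ 0.4851 -0.1554  0.0802] [-1.4285  0.9401  2.9348] [ 0.1276  0.1687 -0.0243]
15 yaw -63.5 [-0.1727 -0.0187 -0.041 ] [ 0.3262 -1.6355 -0.407 ] 14.832405709730812 34.69883859157562
30 yaw -78.5 [-0.6193 -0.0236 -0.0517] [-0.0822 -3.9346 -1.01  ] 29.747185846643372 34.50444996356964
40 yaw -88.5 [-0.8462 -0.0802 -0.0765] [ 0.7835 -4.5155 -2.1804] 39.70506931229699 34.422351121902466
46 yaw -94.5 [-0.9593 -0.1077 -0.0433] [ 0.5598 -5.8623 -2.4126] 45.70420680559221 34.397099018096924
50 yaw -98.5 [-1.0255 -0.0878 -0.076 ] [ 0.4076 -6.4873 -1.3732] 49.698829788969746 34.38692271709442
53 yaw -101.5 [-1.0089 -0.0326 -0.0142] [ 0.3479 -6.8979 -2.8521] 52.696435789344505 34.3815940618515
55 yaw -103.5 [-1.064  -0.0506 -0.0563] [ 1.108  -6.5127 -2.1741] 54.69488962471282 34.37923729419708
57 yaw -105.5 [-1.0424  0.0886  0.1923] [-0.4677 -6.9571 -1.0805] 56.657096667601245 34.51029181480408
59 yaw -107.5 [-0.9721  0.0452  0.724 ] [ 0.1845 -5.2717 -0.9186] 58.5511538103205 37.88689970970154
[-0.9996  0.0422  0.6629] 0.009312695795849148 30.05
```

The screw is seated: the moment rose to 0.7 N m at yaw about −105°. Now I back it off a quarter turn.

Run:
```python
from rig import bot
from h import *
q1=np.array(bot.read_qpos()); a1=58.55; tgt=56.2-90
for a in np.linspace(a1,tgt,5)[1:]:
    q=q1.copy(); q[5]+=np.radians(a-a1); bot.movej(q)
    print(a,bot.read_wrist_torque(),bot.read_ft_force(),bot.read_grasp_force())
bot.pause(.3)
print(bot.read_tool_pos(),bot.read_opening(),bot.read_joint_vel(),bot.read_clock())
d=wrist(bot);c=d["color"][50:384,60:440,::-1]
cv2.imwrite("pics/e1.png",cv2.resize(c,None,fx=1.75,fy=1.75,interpolation=cv2.INTER_CUBIC))
```

```text
35.4625 [ 0.1335 -0.2129 -0.0024] [ 1.4218  0.6276 -0.7776] 34.646018743515015
12.375 [ 0.8332 -0.2214  0.0411] [1.5347 4.5251 0.9513] 34.859721064567566
-10.712499999999991 [ 1.1233 -0.0913  0.0576] [0.5597 6.7731 2.6505] 35.09591460227966
-33.8 [1.1938 0.1121 0.0647] [0.1165 8.0103 4.3814] 35.281187295913696
[ 0.4841 -0.1549  0.0802] 0.009128038240451148 [-0.0023  0.0007  0.0014  0.001   0.0002  0.0001] 32.225
```

View pics/e1.png

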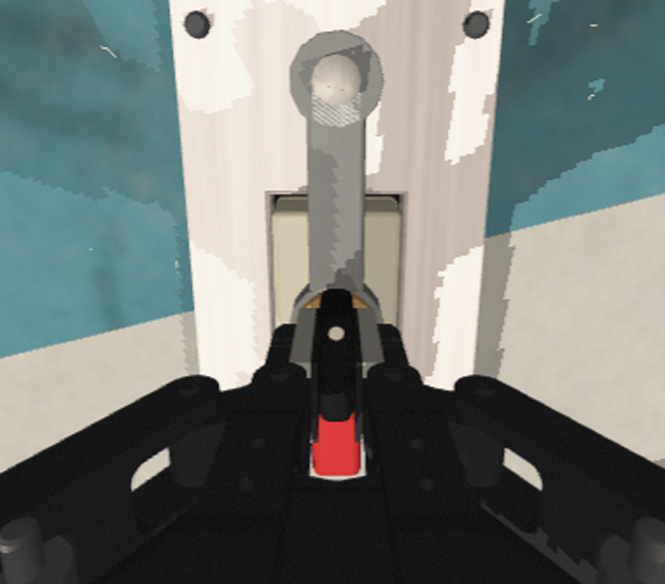

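e1 shows the lever straight along the fixture, with the bar lying along it between the pads. The white dot at (336,333) points to the pivot, and the module is seated in the pocket.

```bash
python3 -c "
from rig import bot
print(bot.job_done())"
```

```text
the job is handed in; nothing more can be done
None
```

I handed the job in at about 32 s; the hand-in call returned no verdict. The module is in the pocket, the lever is shut, and the thumbscrew was seated, backed off a quarter turn and is still gripped; nothing else on the bench was touched.

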